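# Turn the long tweezers round into their rest

## Robot

A 7-joint arm with a two-finger parallel gripper is mounted at the origin on the work surface. World frame = base frame: x ahead of the robot, y to its left, z up, the work surface at z = 0. Lengths are in m, angles in rad, forces in N, time in s.
With the tool pointing down it reaches from about 0.35 to 0.9 m from the base axis. Payload 8.1 kg.
Tool frame: the origin (TCP) lies at the very end of the fingers, on their centre line; the grasp point (between the pads) lies grip_point_offset behind it (grip_point_offset is the distance from the TCP to the grasp point, in m); z points along the fingers, y is the direction in which the jaws open and shut (so a half turn about z gives the same grasp; the last joint's range is limited). The gripper opens to 92 mm and grips with 3 to 60 N. Pads are 19 mm wide; open, the fingers measure 130 mm over their backs; the gripper's body (75 mm by 190 mm) begins 47 mm behind the grasp point.
Start: joints at [1.184, 0.434, 0.025, 1.573, -0.012, 1.134, -0.075], TCP at [0.175, -0.6, 0.227] pointing down, gripper open.
Joint ranges: [-2.62, 2.62], [-0.44, 2.09], [-1.27, 1.32], [0.08, 2.57], [-1.32, 4.46], [0.12, 2], [-2.74, 2.74]. Speed limits (rad/s): [2.22, 2.22, 3.01, 3.01, 3.14, 3.14, 3.14].

## Interface

Orientations are given as a rotation vector (axis times angle).
In Python, from cell import * gives the robot as it stands.
- The arm moves only by the tool drive_tool, never from a script. Its argument "increments" is a list of rows, each an object of numbers: "grip": the gripper's target within -1 to 1 (shut at 1, half-way at 0, fully open at -1); "tx", "ty", "tz": the shift along the world's x, y, z normalised to -1 to 1, where 1 is 400 mm; "turn": the turn about the world's z normalised to -1 to 1, where 1 is 60 degrees. In form: [{"grip": .., "tx": .., "ty": .., "tz": .., "turn": ..}, ...]. A call has 1 to 20 rows; each row is the pose to reach, as a shift and turn from the pose measured when the call began; what a row does not reach only later rows make up. A row lasts 1/10 s, in which the tool goes at most 50 mm and 8.59 degrees, less where a joint would pass 70% of its speed; a pose out of reach is approached as far as the arm can. A call with a number of a shift or a turn outside -1 to 1 is refused whole. A call with a gripper value outside its range is refused whole. The fingers move at their own pace and stop on an object; "newtons" is the grip in N (left out, the last holds). Time passes only in rows, so rows that repeat a pose let the fingers close. It gives the time, the measured TCP pose, the force and the opening at its end, in the units of the state.
- observe(): the state, without advancing time (a new reading comes with each control period).
- get_image(name): name is "scene" or "top" or "wrist"; returns the picture (480x640x3 uint8, red, green, blue); there is no depth.
- camera_info(name): a dict with "fx", "fy", "cx", "cy" (pixels), "eye" and "rotation" of the camera in the world; the wrist camera has in their place "hand_eye" (4x4, takes a point from camera to tool coordinates, whose origin is the TCP and whose axes are the flange's). Camera axes: x right, y down, z forward; pixel columns grow to the right and rows downward; lengths in m; the calibration is good to about 2 mm. The wrist camera is an equidistant fisheye: a pixel r from the principal point sees the ray r / f radians off the axis. A picture is of the moment at which its call begins: read the wrist's pose just before it. camera_info takes no time and is no camera call.
- sign_off(): hands the job in, once; it reports no verdict.
The state is a dict: "clock": time; "joints": joint angles; "dq": joint speeds; "joint_efforts": joint torques, N m; "position": TCP position; "ee_rot": TCP orientation; "force": force on the tool from outside, world axes, zero at the start; "ft_torque": the same for the moment, N m; "width": opening from 0.0 (shut) to 1.0 (fully open).
Only numpy, scipy, OpenCV 4.12 (cv2) and the standard library are available. Lean on these libraries where they do the work, as an engineer would, in place of code of your own. Each camera call takes 0.05 s, during which the arm holds its last target. There are 200 camera calls.

## Task

The long bronze tweezers are lying with their points towards the robot. Pick them up, turn them end for end and lay them in the plywood tool rest, down in both notches with the points at the guard-plate end and the joined end sticking out of the open end, ready to be taken handle first; then let go without dropping them from a height. Leave the short pair of tweezers where it lies.

Things in the scene. Friction and masses are not known exactly. Their poses are not given: they have to be found in the camera images.
- long_tweezers_mid (a point): Centre (6 mm up) of the LONG bronze tweezers, rigid (locked shut): 160 mm long, 12 mm high, 60 g, lying flat on the desk. Grip here across the width, on a flat-sided lock sleeve 30 long, 16 wide, 12 high; the centre of mass is near. x axis: to the points (80 mm away); -x: to the broad joined end (80 mm); z up. Left, middle or right of the work area.
- long_tweezers_point (a point): The very points of the long tweezers, 80 mm from their centre along their x axis, half-way up. Same axes. From the sleeve the two slim arms narrow to 4 mm here; the joined end is a solid blunt block 40 mm long and 14 mm wide with a small dark dot on top.
- rest_mid (a point): Fixed plywood rest. Point where the tweezers' centre should lie, 36 mm above the desk, midway between 2 uprights (10 mm thick, 50 wide) at x = -50 and +50 mm. Notches in them: open-topped, 30 mm wide, floor 30, prong tops 44 mm above the desk. Between them only a base plate 6 mm thick: room for fingers. x axis: to the guard plate, an upright at x = +95 mm, 60 mm high, roughly away from the robot. z up.
- short_tweezers_mid (a point): Centre (5 mm up) of the SHORT bronze tweezers, to be left alone: same shape but 100 mm long, 10 mm high, sleeve 20 mm long and 14 wide. x axis to its points. On the desk in another of the three places. A truck cab (56 mm high), sanding block and propeller lie farther from the robot.
Things that resemble listed ones, but are neither listed nor needed, are in the scene too. Leave any white look-alike of the part that bears long_tweezers_mid alone. Of the things that look like the part that bears rest_mid, take the one that is nearest to the robot's base at the start.

How it is judged:
By the outcome, as a careful person would: the job done as asked, in the order asked, and still so for the second after the job is handed in, with the robot touching nothing.
It also fails if it takes over 40 s, if anything falls off the work surface, if the arm or the gripper's body presses on something with over 40 N, if the wrist force passes 120 N, or if a joint passes its speed limit or range.

## Working session

There is one attempt and no reset: what is moved stays moved. The work goes in short steps, Python scripts to look and compute and a tool call to move; the robot and the scene stay as the last step left them, time stands still between calls to the robot, and variables do not carry over. Pictures are saved under pics/ and viewed, about 8 in all and at most 12, crops included, and the job is handed in when it is done.

Besides the shell and the picture viewer there is one more tool, called after "Call:" as a command line: name --argument value ..., lists and objects as JSON in quotes. drive_tool: Moves the arm, as the interface text tells. Its arguments: {"type":"object","properties":{"increments":{"type":"array","items":{"type":"object","properties":{"grip":{"type":"number"},"tx":{"type":"number"},"ty":{"type":"number"},"tz":{"type":"number"},"turn":{"type":"number"}}}},"newtons":{"type":"number"}},"required":["increments"]}

```bash
mkdir -p pics; ls
cat > h.py <<'E'
from cell import *
import numpy as np, cv2
def save(n,img,crop=None,s=1):
    if crop: x0,y0,x1,y1=crop; img=img[y0:y1,x0:x1]
    cv2.imwrite('pics/'+n,cv2.resize(img[:,:,::-1],None,fx=s,fy=s,interpolation=cv2.INTER_CUBIC))
def px2w(cam,u,v,z):
    c=camera_info(cam); R=np.array(c['rotation']); e=np.array(c['eye'])
    d=R@np.array([(u-c['cx'])/c['fx'],(v-c['cy'])/c['fy'],1]); return e+d*(z-e[2])/d[2]
def w2px(cam,p):
    c=camera_info(cam); q=np.array(c['rotation']).T@(np.array(p)-np.array(c['eye'])); return c['fx']*q[0]/q[2]+c['cx'],c['fy']*q[1]/q[2]+c['cy']
E
python3 - <<'E'
from h import *
s=observe(); print(s)
for n in ('scene','top'):
    c=camera_info(n); print(n,c); im=get_image(n); np.save('pics/'+n,im); save(n+'1.png',im)
print(camera_info('wrist'))
import cell; print([k for k in dir(cell) if 'grip' in k], globals().get('grip_point_offset'))
E
```

```text
pics
{'clock': 0.0, 'joints': array([ 1.18438229,  0.43526804,  0.02497954,  1.57410176, -0.01158879,
        1.13400763, -0.07509613]), 'dq': array([ 0.00102994,  0.00012157, -0.00142516,  0.00085543,  0.00042796,
        0.00035889,  0.00051966]), 'joint_efforts': array([-1.54746936e-03, -6.67850804e+01,  9.84499678e-01, -3.14460289e+01,
       -6.06539729e-02,  4.28080908e-02,  1.26972491e-04]), 'position': array([ 0.17480304, -0.59951523,  0.22591527]), 'ee_rot': array([-3.10845187e+00, -4.43989595e-01,  6.14103964e-04]), 'force': array([-0.73074826, -0.01260338,  0.51625703]), 'ft_torque': array([0.06007646, 0.00527818, 0.00063302]), 'width': 0.9991979310238984}
scene {'fx': 467.5196077618336, 'fy': 467.5196077618336, 'cx': 317.77122206499314, 'cy': 248.66295438560206, 'eye': array([ 1.16517266, -0.60943817,  0.8045035 ]), 'rotation': array([-2.12779789, -0.96643678,  0.43207832])}
top {'fx': 497.1725684974311, 'fy': 497.1725684974311, 'cx': 315.5843593456759, 'cy': 229.9881681519492, 'eye': array([ 0.39769509, -0.08896452,  1.08138236]), 'rotation': array([-2.12595361,  2.14716216, -0.15106329])}
{'fx': 371.64829954431775, 'fy': 371.64829954431775, 'cx': 316.7467493658834, 'cy': 236.32279236907527, 'hand_eye': array([[-1.29401407e-04, -9.62605560e-01, -2.70906847e-01,
         7.39287429e-02],
       [ 9.99999732e-01, -3.19697682e-04,  6.58312611e-04,
        -2.39088834e-04],
       [-7.20303670e-04, -2.70906690e-01,  9.62605343e-01,
        -1.57682608e-01],
       [ 0.00000000e+00,  0.00000000e+00,  0.00000000e+00,
         1.00000000e+00]])}
['grip_point_offset'] 0.0188
```

View pics/top1.png

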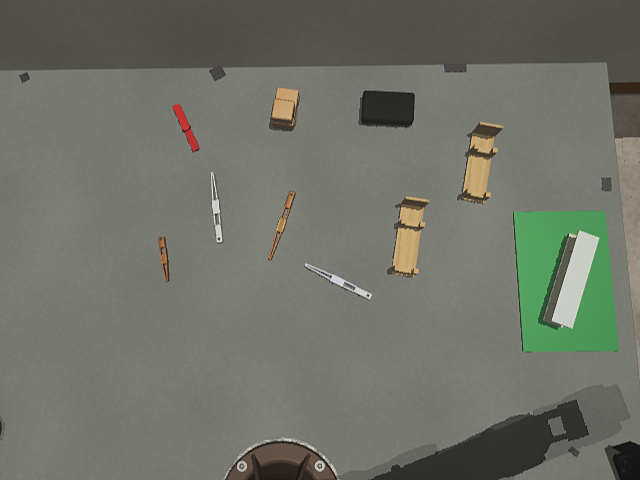

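View pics/scene1.png

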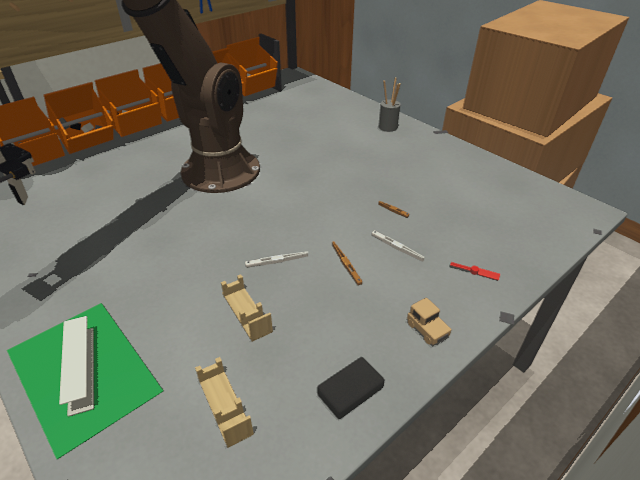

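Top view: the long bronze tweezers run from (291,193), the broad end, to (270,259). The short bronze pair is at (164,259). White look-alikes are at (216,207) and (338,281). There are two rests: (409,237) is nearer the base at (282,480) than (480,162), so I take the first. Next is a crop to confirm.

```bash
sed -i "s/R=np.array(c\['rotation'\])/R=cv2.Rodrigues(np.array(c['rotation']))[0]/; s/q=np.array(c\['rotation'\]).T/q=cv2.Rodrigues(np.array(c['rotation']))[0].T/" h.py
python3 - <<'E'
from h import *
im=np.load('pics/top.npy'); save('crop1.png',im,(255,180,445,290),4.2)
for n,u,v,z in [('blunt',291,193,.012),('pt',270,259,.006),('sh1',162,238,.01),('sh2',167,281,.005),('rest',409,237,.03),('rest2',480,162,.03)]: print(n,px2w('top',u,v,z))
E
```

```text
blunt [ 0.64546654 -0.02379592  0.012     ]
pt [0.50069427 0.02241589 0.006     ]
sh1 [0.54869373 0.25832603 0.01      ]
sh2 [0.45529845 0.24549302 0.005     ]
rest [ 0.54238433 -0.27627275  0.03      ]
rest2 [ 0.70548713 -0.43663365  0.03      ]
```

View pics/crop1.png

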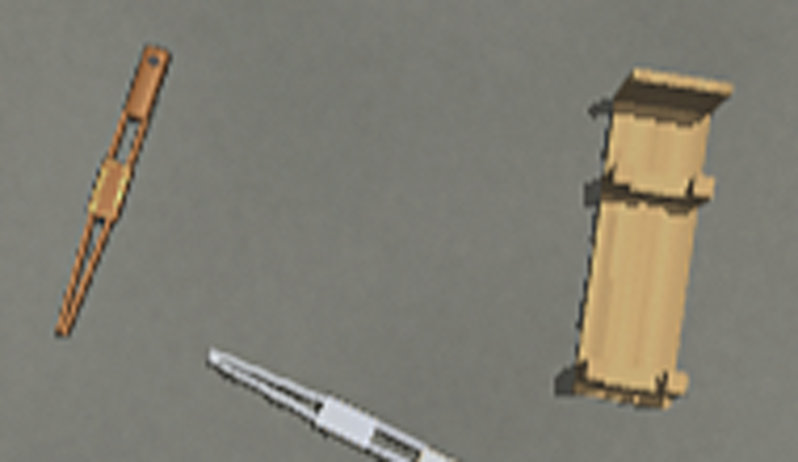

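Crop: the bronze piece at left has the yellow-edged sleeve at crop (110,190), the dark dot on the blunt end at (155,60) and the points at (63,333), aimed at the robot. It measures about 152 mm, so it is the long pair. The nearer rest at right has its guard plate at the far end, at (683,80). I'll move over the rest first for a close look.

Call:
drive_tool --increments '[{"grip":-1,"tx":0.8,"ty":0.8,"tz":0.1,"turn":0.95},{"grip":-1,"tx":0.8,"ty":0.8,"tz":0.1,"turn":0.95},{"grip":-1,"tx":0.8,"ty":0.8,"tz":0.1,"turn":0.95},{"grip":-1,"tx":0.8,"ty":0.8,"tz":0.1,"turn":0.95},{"grip":-1,"tx":0.8,"ty":0.8,"tz":0.1,"turn":0.95},{"grip":-1,"tx":0.8,"ty":0.8,"tz":0.1,"turn":0.95},{"grip":-1,"tx":0.8,"ty":0.8,"tz":0.1,"turn":0.95},{"grip":-1,"tx":0.8,"ty":0.8,"tz":0.1,"turn":0.95},{"grip":-1,"tx":0.8,"ty":0.8,"tz":0.1,"turn":0.95},{"grip":-1,"tx":0.8,"ty":0.8,"tz":0.1,"turn":0.95},{"grip":-1,"tx":0.8,"ty":0.8,"tz":0.1,"turn":0.95},{"grip":-1,"tx":0.8,"ty":0.8,"tz":0.1,"turn":0.95},{"grip":-1,"tx":0.8,"ty":0.8,"tz":0.1,"turn":0.95},{"grip":-1,"tx":0.8,"ty":0.8,"tz":0.1,"turn":0.95}]'

```text
clock: 1.5
position: [0.4937, -0.281, 0.2659]
ee_rot: [-2.523, -1.87, 0.003]
force: [0.5, -1.2, 0.5]
width: 1.0
```

```bash
cat >> h.py <<'E'
def wcam(s):
    T=np.eye(4); T[:3,:3]=cv2.Rodrigues(np.array(s['ee_rot']))[0]; T[:3,3]=s['position']
    return T@np.array(camera_info('wrist')['hand_eye'])
def wpx(T,u,v,z):
    c=camera_info('wrist'); a=(u-c['cx'])/c['fx']; b=(v-c['cy'])/c['fy']; r=np.hypot(a,b)+1e-9
    d=T[:3,:3]@np.array([np.sin(r)*a/r,np.sin(r)*b/r,np.cos(r)]); return T[:3,3]+d*(z-T[2,3])/d[2]
def wproj(T,p):
    c=camera_info('wrist'); q=T[:3,:3].T@(np.array(p)-T[:3,3]); h=np.hypot(q[0],q[1]); r=np.arctan2(h,q[2])
    return c['cx']+c['fx']*r*q[0]/h, c['cy']+c['fy']*r*q[1]/h
def yaw(s):
    R=cv2.Rodrigues(np.array(s['ee_rot']))[0]; return np.degrees(np.arctan2(R[1,1],R[0,1]))
def look(n):
    s=observe(); im=get_image('wrist'); T=wcam(s); np.savez('pics/'+n,im=im,T=T); save(n+'.png',im); print(s['clock'],s['position'],'jaw yaw',yaw(s),s['joints'],s['width'],s['force'])
    return T
E
python3 -c "
from h import *
look('w1')"
```

```text
1.5 [ 0.49373726 -0.28099848  0.26588233] jaw yaw -16.89280464142469 [ 0.67685032  0.34008158 -0.34171146  1.63402079  0.12145523  1.19019859
  0.01298409] 1.000007014788425 [ 0.51856963 -1.21949077  0.48746887]
```

View pics/w1.png

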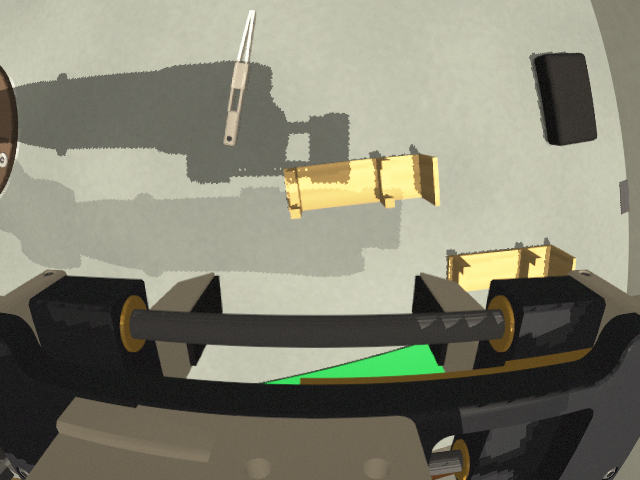

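The wrist view shows the target rest in full, with its near upright at (292,192), far upright at (380,182) and guard at (430,180). I'll enlarge it.

```bash
python3 -c "
from h import *
d=np.load('pics/w1.npz'); save('crop2.png',d['im'],(275,135,455,235),4.4)"
```

```text
(no output)
```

View pics/crop2.png

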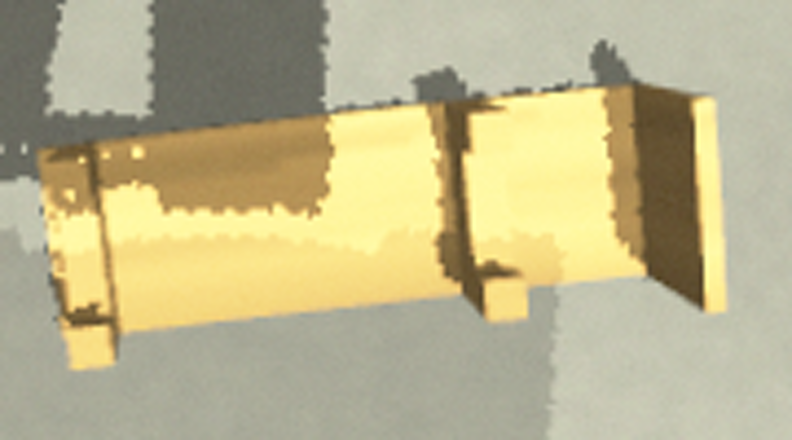

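```bash
cat > m.py <<'E'
from h import *
d=np.load('pics/w1.npz');T=d['T']
g=lambda u,v,z:wpx(T,275+(u+.5)/4.4-.5,135+(v+.5)/4.4-.5,z)
n=g(92,347,.044);f=g(506,299,.044);G1=g(708,95,.06);G2=g(715,312,.06)
print('near',n,'far',f,np.linalg.norm(f-n)); e=(f-n)/np.linalg.norm(f-n); print('heading',np.degrees(np.arctan2(e[1],e[0])))
l=np.array([-e[1],e[0],0]); c=(n+f)/2+.02*l; print('mid by prongs',c)
print('guard',G1,G2,np.linalg.norm(G1-G2), 'perp heading',np.degrees(np.arctan2(*(G2-G1)[1::-1]))+90); m=(G1+G2)/2; print('mid by guard',m-.095*e,)
# base corners of top view
t=lambda u,v,z:px2w('top',255+(u+.5)/4.2-.5,180+(v+.5)/4.2-.5,z)
print('top cam: guard top mid',t(683,79,.06),' pred',c+.095*e)
for x in(-.05,.05):
  for y in(-.02,.02):
    p=c+x*e+y*l; p[2]=.044; u,v=w2px('top',p); print('pred top crop px',(u-255)*4.2,(v-180)*4.2)
S=t(110,190,.012);B=t(156,46,.012);P=t(63,333,.008); print('sleeve',S,'ends',B,P,(B+P)/2,np.linalg.norm(B-P),'heading',np.degrees(np.arctan2(*(P-B)[1::-1])))
E
python3 m.py
```

```text
near [ 0.47035454 -0.28298761  0.044     ] far [ 0.56831853 -0.30014262  0.044     ] 0.0994547076211934
heading -9.932663955958919
mid by prongs [ 0.52278635 -0.2718649   0.044     ]
guard [ 0.62426129 -0.26345118  0.06      ] [ 0.6139889  -0.31330327  0.06      ] 0.05089944421488184 perp heading -11.643249165936425
mid by guard [ 0.52554904 -0.27199061  0.06      ]
top cam: guard top mid [ 0.61958005 -0.29119501  0.06      ]  pred [ 0.61636241 -0.28825151  0.044     ]
pred top crop px 670.6759715436555 379.94015440892633
pred top crop px 590.5230093124835 366.80309056466956
pred top crop px 697.372374356105 183.38071354615687
pred top crop px 618.3118546931684 170.70546654786318
sleeve [ 0.57458695 -0.00144483  0.012     ] ends [ 0.6509269  -0.02548468  0.012     ] [0.50071814 0.02303652 0.008     ] [ 0.57582252 -0.00122408  0.01      ] 0.15790180352056202 heading 162.09823992082997
```

Call:
drive_tool --increments '[{"grip":-1,"tx":0.203,"ty":0.7,"tz":-0.29,"turn":1},{"grip":-1,"tx":0.203,"ty":0.7,"tz":-0.29,"turn":1},{"grip":-1,"tx":0.203,"ty":0.7,"tz":-0.29,"turn":1},{"grip":-1,"tx":0.203,"ty":0.7,"tz":-0.29,"turn":1},{"grip":-1,"tx":0.203,"ty":0.7,"tz":-0.29,"turn":1},{"grip":-1,"tx":0.203,"ty":0.7,"tz":-0.29,"turn":1},{"grip":-1,"tx":0.203,"ty":0.7,"tz":-0.29,"turn":1},{"grip":-1,"tx":0.203,"ty":0.7,"tz":-0.29,"turn":1},{"grip":-1,"tx":0.203,"ty":0.7,"tz":-0.29,"turn":1},{"grip":-1,"tx":0.203,"ty":0.7,"tz":-0.29,"turn":1}]'

```text
clock: 2.55
position: [0.5753, -0.0032, 0.1504]
ee_rot: [1.258, 2.878, -0.004]
force: [0.5, -0.0, -0.3]
width: 1.001
```

Call:
drive_tool --increments '[{"grip":-0.5,"turn":0.48},{"grip":-0.5,"turn":0.48},{"grip":-0.5,"turn":0.48},{"grip":-0.5,"turn":0.48},{"grip":-0.5,"turn":0.48},{"grip":-0.5,"turn":0.48}]'

```text
invalid input
```

```bash
python3 -c "
from h import *
look('w2')"
```

```text
2.55 [ 0.57526179 -0.00317756  0.1503944 ] jaw yaw 42.759421277855346 [ 0.34461201  0.50672528 -0.61458967  1.75197971  0.34383736  0.99277639
  0.34454758] 1.0014255996506325 [ 0.50523491 -0.01657672 -0.26894647]
```

View pics/w2.png

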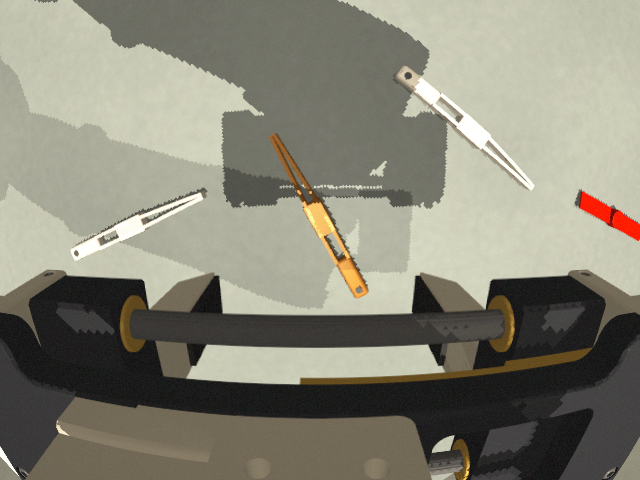

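Wrist view: the bronze points are at (275,135), the sleeve at (315,216) and the blunt end with its dot at (361,292). The second call was refused because its rows lacked some fields. I'll check the position from this view.

```bash
python3 -c "
from h import *
T=np.load('pics/w2.npz')['T']
P=wpx(T,275,135,.008);S=wpx(T,315.5,216.5,.012);B=wpx(T,362,294,.010)
print(P,S,B,(P+B)/2,np.linalg.norm(P-B),np.degrees(np.arctan2(*(P-B)[1::-1])))"
```

```text
[0.5021895 0.0274733 0.008    ] [0.57102736 0.00076291 0.012     ] [ 0.64885528 -0.02304394  0.01      ] [0.57552239 0.00221468 0.009     ] 0.15513492116670766 160.9943565615989
```

Call:
drive_tool --increments '[{"grip":-0.5,"tx":0,"ty":0.005,"tz":-0.15,"turn":0.49},{"grip":-0.5,"tx":0,"ty":0.005,"tz":-0.15,"turn":0.49},{"grip":-0.5,"tx":0,"ty":0.005,"tz":-0.15,"turn":0.49},{"grip":-0.5,"tx":0,"ty":0.005,"tz":-0.15,"turn":0.49},{"grip":-0.5,"tx":0,"ty":0.005,"tz":-0.15,"turn":0.49},{"grip":-0.5,"tx":0,"ty":0.005,"tz":-0.15,"turn":0.49}]'

```text
clock: 3.2
position: [0.5755, -0.0021, 0.0909]
ee_rot: [0.493, 3.1, -0.004]
force: [0.2, 0.1, 0.2]
width: 0.751
```

Call:
drive_tool --increments '[{"grip":-0.5,"tx":-0.002,"ty":0.006,"tz":-0.1,"turn":0},{"grip":-0.5,"tx":-0.002,"ty":0.006,"tz":-0.17,"turn":0},{"grip":-0.5,"tx":-0.002,"ty":0.006,"tz":-0.2,"turn":0},{"grip":-0.5,"tx":-0.002,"ty":0.006,"tz":-0.215,"turn":0},{"grip":-0.5,"tx":-0.002,"ty":0.006,"tz":-0.216,"turn":0},{"grip":-0.5,"tx":-0.002,"ty":0.006,"tz":-0.216,"turn":0}]'

```text
clock: 3.8
position: [0.5755, 0.0005, 0.0056]
ee_rot: [0.493, 3.099, -0.004]
force: [0.2, 0.3, 0.6]
width: 0.75
```

```bash
python3 -c "
from h import *
T=look('w3'); print(wproj(T,[.575,0,.012]))"
```

```text
3.8 [5.75496214e-01 4.59723016e-04 5.55671672e-03] jaw yaw 71.91037177313335 [ 0.33305603  0.71367493 -0.62439028  1.86573686  0.59830214  0.75443975
  0.62954574] 0.7502079182423922 [0.15261603 0.29116293 0.63574206]
(np.float64(313.90309741623815), np.float64(299.17642491562333))
```

View pics/w3.png

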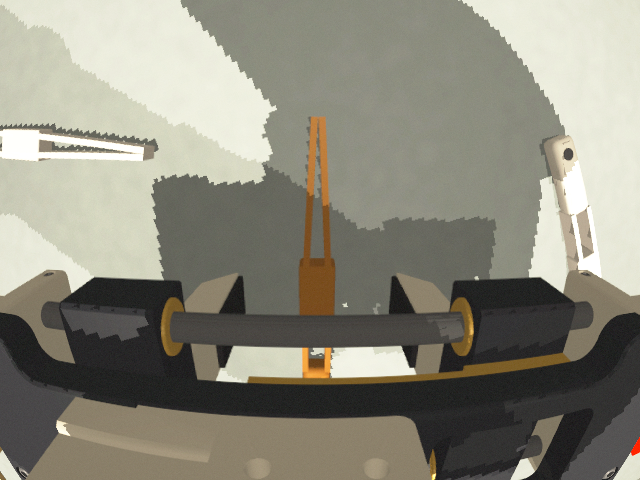

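The sleeve lies centred between the open jaws, with its front edge at (317,262), and is parallel to them. I'll close.

```bash
python3 -c "
from h import *
T=np.load('pics/w3.npz')['T']; t=np.array([.5755,.0005]); a=np.radians(161.9)
for u,v,z in((317,262,.012),(318,118,.008)):
  d=wpx(T,u,v,z)[:2]-t; print(d@[np.cos(a),np.sin(a)], d@[-np.sin(a),np.cos(a)])"
```

```text
0.018104326706681582 -0.0007527916049540597
0.07896965020981316 -0.0011449829024970809
```

Call:
drive_tool --newtons 25 --increments '[{"grip":-0.5,"tx":0,"ty":0,"tz":-0.005,"turn":0},{"grip":1,"tx":0,"ty":0,"tz":-0.005,"turn":0},{"grip":1,"tx":0,"ty":0,"tz":-0.005,"turn":0},{"grip":1,"tx":0,"ty":0,"tz":-0.005,"turn":0},{"grip":1,"tx":0,"ty":0,"tz":-0.005,"turn":0},{"grip":1,"tx":0,"ty":0,"tz":-0.005,"turn":0},{"grip":1,"tx":0,"ty":0,"tz":-0.005,"turn":0},{"grip":1,"tx":0,"ty":0,"tz":-0.005,"turn":0},{"grip":1,"tx":0,"ty":0,"tz":-0.005,"turn":0},{"grip":1,"tx":0,"ty":0,"tz":-0.005,"turn":0}]'

```text
clock: 4.85
position: [0.5755, 0.0004, 0.0036]
ee_rot: [0.493, 3.099, -0.004]
force: [0.3, 0.6, -0.4]
width: 0.171
```

Opening is 15.7 mm, which matches the 16 mm sleeve. I'll lift, then turn and carry.

Call:
drive_tool --increments '[{"grip":1,"tx":0,"ty":0,"tz":0.05,"turn":0},{"grip":1,"tx":0,"ty":0,"tz":0.12,"turn":0},{"grip":1,"tx":0,"ty":0,"tz":0.2,"turn":0},{"grip":1,"tx":0,"ty":0,"tz":0.3,"turn":0},{"grip":1,"tx":0,"ty":0,"tz":0.37,"turn":0},{"grip":1,"tx":0,"ty":0,"tz":0.37,"turn":-0.1},{"grip":1,"tx":0,"ty":0,"tz":0.37,"turn":-0.2},{"grip":1,"tx":0,"ty":0,"tz":0.37,"turn":-0.3},{"grip":1,"tx":0,"ty":0,"tz":0.37,"turn":-0.4},{"grip":1,"tx":0,"ty":0,"tz":0.37,"turn":-0.5},{"grip":1,"tx":0,"ty":0,"tz":0.37,"turn":-0.6},{"grip":1,"tx":0,"ty":0,"tz":0.37,"turn":-0.7},{"grip":1,"tx":0,"ty":0,"tz":0.37,"turn":-0.8},{"grip":1,"tx":0,"ty":0,"tz":0.37,"turn":-0.9},{"grip":1,"tx":0,"ty":0,"tz":0.37,"turn":-1},{"grip":1,"tx":0,"ty":0,"tz":0.37,"turn":-1}]'

```text
clock: 6.45
position: [0.5755, 0.0006, 0.1517]
ee_rot: [1.979, 2.437, -0.006]
force: [0.7, 0.0, -0.9]
width: 0.171
```

Call:
drive_tool --increments '[{"grip":1,"tx":-0.01,"ty":-0.07,"tz":0,"turn":-0.1},{"grip":1,"tx":-0.02,"ty":-0.14,"tz":0,"turn":-0.2},{"grip":1,"tx":-0.035,"ty":-0.21,"tz":0,"turn":-0.3},{"grip":1,"tx":-0.05,"ty":-0.28,"tz":0,"turn":-0.4},{"grip":1,"tx":-0.06,"ty":-0.35,"tz":0,"turn":-0.5},{"grip":1,"tx":-0.075,"ty":-0.42,"tz":0,"turn":-0.6},{"grip":1,"tx":-0.09,"ty":-0.49,"tz":0,"turn":-0.7},{"grip":1,"tx":-0.1,"ty":-0.56,"tz":0,"turn":-0.8},{"grip":1,"tx":-0.11,"ty":-0.63,"tz":0,"turn":-0.9},{"grip":1,"tx":-0.125,"ty":-0.68,"tz":0,"turn":-1},{"grip":1,"tx":-0.125,"ty":-0.68,"tz":0,"turn":-1}]'

```text
clock: 7.55
position: [0.5238, -0.2753, 0.1514]
ee_rot: [2.936, 1.114, -0.01]
force: [-0.5, 0.2, -0.6]
width: 0.17
```

```bash
python3 -c "
from h import *
s=observe(); print(s['clock'],s['position'],yaw(s),s['joints'],s['width'])"
```

```text
7.55 [ 0.52382913 -0.27533342  0.15139775] -48.43870259718293 [ 0.52366694  0.46449367 -0.18771866  1.7328112   0.10893559  0.95817879
 -0.55312177] 0.1697886564095546
```

Call:
drive_tool --increments '[{"grip":1,"tx":0.0,"ty":0.008,"tz":0,"turn":-0.1},{"grip":1,"tx":0.0,"ty":0.008,"tz":0,"turn":-0.2},{"grip":1,"tx":0.0,"ty":0.008,"tz":0,"turn":-0.3},{"grip":1,"tx":0.0,"ty":0.008,"tz":0,"turn":-0.4},{"grip":1,"tx":0.0,"ty":0.008,"tz":0,"turn":-0.5},{"grip":1,"tx":0.0,"ty":0.008,"tz":0,"turn":-0.6},{"grip":1,"tx":0.0,"ty":0.008,"tz":0,"turn":-0.7},{"grip":1,"tx":0.0,"ty":0.008,"tz":0,"turn":-0.8},{"grip":1,"tx":0.0,"ty":0.008,"tz":0,"turn":-0.87},{"grip":1,"tx":0.0,"ty":0.008,"tz":0,"turn":-0.87}]'

```text
clock: 8.55
position: [0.5241, -0.2709, 0.1512]
ee_rot: [-3.126, 0.285, 0.011]
force: [-0.3, 0.5, -1.0]
width: 0.17
```

```bash
python3 -c "
from h import *
look('w4')"
```

```text
8.55 [ 0.52405352 -0.27093236  0.15119253] jaw yaw -100.42695559133762 [ 0.36632631  0.45319734  0.02848892  1.74798763 -0.01542256  0.94788146
 -1.35174606] 0.17047018743113904 [-0.28562597  0.54092472 -0.96607274]
```

View pics/w4.png

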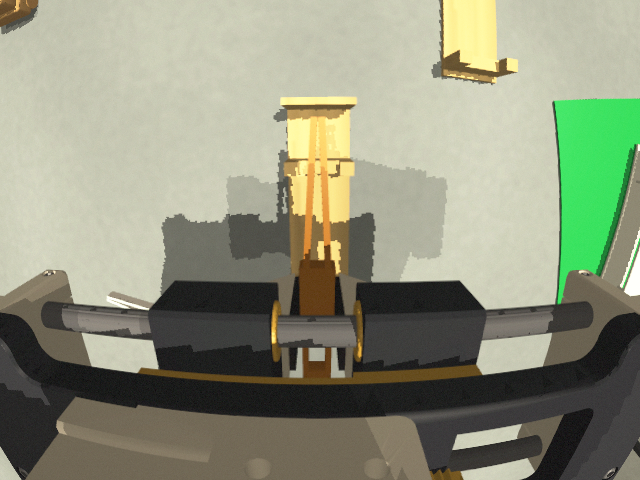

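The tweezers are held straight over the rest, with their points at (318,118) toward the guard, whose top runs (281,101) to (357,101). I'll enlarge to check centring.

```bash
python3 -c "
from h import *
d=np.load('pics/w4.npz'); save('crop3.png',d['im'],(260,85,380,190),5.5)"
```

```text
(no output)
```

View pics/crop3.png

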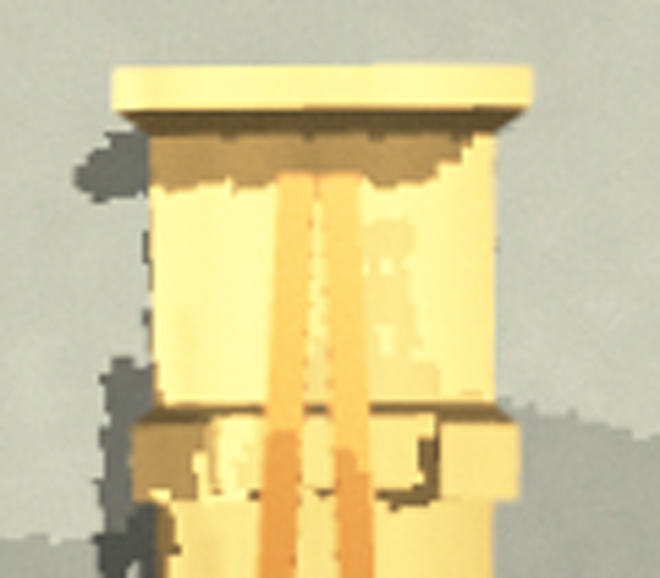

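```bash
cat > m2.py <<'E'
from h import *
T=np.load('pics/w4.npz')['T']; t=np.array([.52405,-.27093])
a=np.radians(-10.43)
def g(u,v,z):
    d=wpx(T,260+(u+.5)/5.5-.5,85+(v+.5)/5.5-.5,z)[:2]-t; return np.round(1e3*np.array([d@[np.cos(a),np.sin(a)], d@[-np.sin(a),np.cos(a)]]),1)
for n,u,v,z in(('up L',133,460,.044),('up R',519,460,.044),('gL',112,88,.06),('gR',533,88,.06),('g inner L',112,110,.06),('g inner R',533,106,.06),('upfar',326,422,.044),('upnear',326,500,.044),('pt',318,175,.151+.0185-.006)):
    print(n,g(u,v,z))
E
python3 m2.py
```

```text
up L [49.  24.2]
up R [ 49.  -25.9]
gL [96.1 24.8]
gR [ 96.1 -25.5]
g inner L [93.4 24.9]
g inner R [ 93.9 -25.5]
upfar [53.8 -0.8]
upnear [43.6 -0.9]
pt [80.9  0.3]
```

Rest centre is within 1 mm of the tool centre and the headings agree. I'll lower the tweezers in.

Call:
drive_tool --increments '[{"grip":1,"tx":0,"ty":-0.002,"tz":-0.07,"turn":0},{"grip":1,"tx":0,"ty":-0.002,"tz":-0.14,"turn":0},{"grip":1,"tx":0,"ty":-0.002,"tz":-0.2,"turn":0},{"grip":1,"tx":0,"ty":-0.002,"tz":-0.235,"turn":0},{"grip":1,"tx":0,"ty":-0.002,"tz":-0.26,"turn":0},{"grip":1,"tx":0,"ty":-0.002,"tz":-0.275,"turn":0},{"grip":1,"tx":0,"ty":-0.002,"tz":-0.285,"turn":0},{"grip":1,"tx":0,"ty":-0.002,"tz":-0.288,"turn":0},{"grip":1,"tx":0,"ty":-0.002,"tz":-0.291,"turn":0},{"grip":1,"tx":0,"ty":-0.002,"tz":-0.292,"turn":0},{"grip":1,"tx":0,"ty":-0.002,"tz":-0.292,"turn":0}]'

```text
clock: 9.7
position: [0.5242, -0.272, 0.0348]
ee_rot: [-3.127, 0.282, 0.01]
force: [0.4, -0.8, -0.2]
width: 0.167
```

```bash
python3 -c "
from h import *
look('w5'); save('top2.png',get_image('scene'),(190,240,300,360),5)"
```

```text
9.7 [ 0.52421966 -0.27198816  0.03478272] jaw yaw -100.31449153042915 [ 0.37509264  0.60014082  0.01871172  1.84213642 -0.01625924  0.70604949
 -1.34783644] 0.1667824646374264 [ 0.35562917 -0.84932656 -0.18539088]
```

View pics/w5.png

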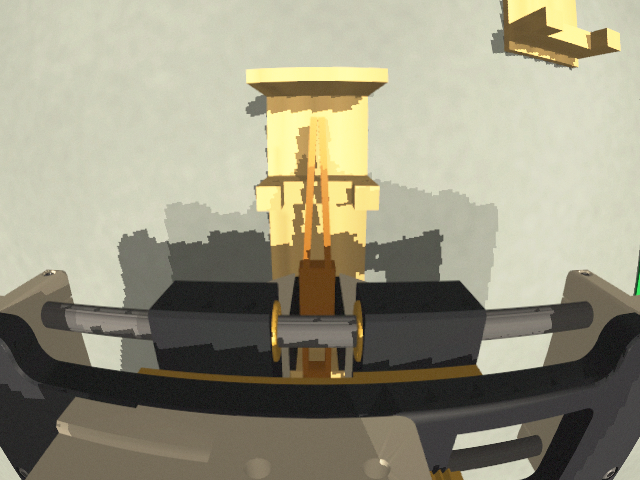

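The arms sit inside the far notch, between prongs at (268,196) and (368,196), with the points short of the guard. There is no contact force yet, so I'll ease down about 1–2 mm.

Call:
drive_tool --increments '[{"grip":1,"tx":0,"ty":0,"tz":-0.001,"turn":0},{"grip":1,"tx":0,"ty":0,"tz":-0.002,"turn":0},{"grip":1,"tx":0,"ty":0,"tz":-0.003,"turn":0},{"grip":1,"tx":0,"ty":0,"tz":-0.003,"turn":0},{"grip":1,"tx":0,"ty":0,"tz":-0.003,"turn":0}]'

```text
clock: 10.3
position: [0.5242, -0.272, 0.0336]
ee_rot: [-3.127, 0.282, 0.01]
force: [-1.3, -0.4, 1.5]
width: 0.167
```

Call:
drive_tool --increments '[{"grip":1,"tx":0,"ty":0,"tz":-0.001,"turn":0},{"grip":1,"tx":0,"ty":0,"tz":-0.002,"turn":0},{"grip":1,"tx":0,"ty":0,"tz":-0.002,"turn":0},{"grip":1,"tx":0,"ty":0,"tz":-0.002,"turn":0}]'

```text
clock: 10.7
position: [0.5243, -0.272, 0.0335]
ee_rot: [-3.127, 0.282, 0.01]
force: [-3.0, 2.0, 9.9]
width: 0.174
```

Contact: 9.9 N upward and no further descent, so the tweezers are seated. I'll release gently to half open, then raise.

Call:
drive_tool --increments '[{"grip":0.55,"tx":0,"ty":0,"tz":0.001,"turn":0},{"grip":0.4,"tx":0,"ty":0,"tz":0.002,"turn":0},{"grip":0.2,"tx":0,"ty":0,"tz":0.002,"turn":0},{"grip":0.2,"tx":0,"ty":0,"tz":0.002,"turn":0},{"grip":0.2,"tx":0,"ty":0,"tz":0.002,"turn":0}]'

```text
clock: 11.2
position: [0.5242, -0.272, 0.0342]
ee_rot: [-3.127, 0.282, 0.01]
force: [-0.2, -0.4, -0.0]
width: 0.398
```

Call:
drive_tool --increments '[{"grip":0.2,"tx":0,"ty":0,"tz":0.02,"turn":0},{"grip":0.2,"tx":0,"ty":0,"tz":0.06,"turn":0},{"grip":0.2,"tx":0,"ty":0,"tz":0.12,"turn":0},{"grip":0.2,"tx":0,"ty":0,"tz":0.2,"turn":0},{"grip":0.2,"tx":0,"ty":0,"tz":0.3,"turn":0},{"grip":0.2,"tx":-0.1,"ty":-0.1,"tz":0.4,"turn":0},{"grip":0.2,"tx":-0.2,"ty":-0.2,"tz":0.4,"turn":0},{"grip":0.2,"tx":-0.3,"ty":-0.3,"tz":0.4,"turn":0},{"grip":0.2,"tx":-0.3,"ty":-0.3,"tz":0.4,"turn":0}]'

```text
clock: 12.1
position: [0.4008, -0.3953, 0.1957]
ee_rot: [3.128, -0.289, -0.009]
force: [-0.3, -0.4, 0.5]
width: 0.4
```

```bash
python3 -c "
from h import *
look('w6'); a=get_image('scene'); b=get_image('top'); f=lambda i,c,n:cv2.resize(i[c[1]:c[3],c[0]:c[2]],(n,500),interpolation=cv2.INTER_CUBIC)
save('fin.png',np.hstack([f(a,(200,260,290,350),500),f(b,(385,185,435,285),250)]))"
```

```text
12.1 [ 0.40076959 -0.39529464  0.19565661] jaw yaw -100.54251687111267 [ 0.62441397  0.36409312  0.0760905   1.7688868  -0.02757049  1.01441251
 -1.04458578] 0.3996186405327349 [-0.29618308 -0.35684964  0.46402466]
```

View pics/fin.png

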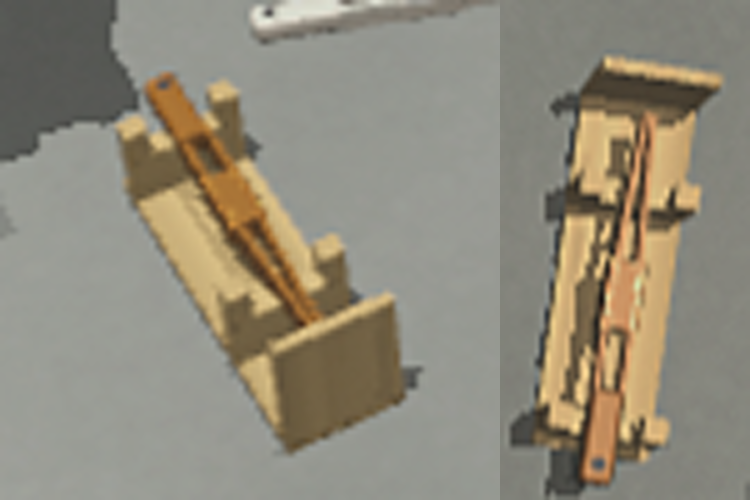

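The tweezers lie down in both notches, with the points at the guard, the joined end (with its dot) sticking out of the open end, and the robot clear. I'll hand in.

```bash
python3 -c "
from h import *
print(sign_off())"
```

```text
the job is handed in; nothing more can be done
None
```

The job is done and handed in at about 12 s on the robot's clock. I gripped the long bronze tweezers on the sleeve (opening 15.7 mm against 16 mm), lifted them and turned them about 172°. I then lowered them into the nearer rest until they touched at about 10 N, let go there and backed the arm off.

The last scene and top pictures show them down in both notches, with the points short of the guard plate and the joined end out of the open end. The gripper was clear. I never moved toward the short or white tweezers, but I did not check them again at the end.

One move call was refused because its rows left out some fields; nothing moved, and I resent it in full. The camera estimates of positions disagreed by about 1–4 mm, and the self-centring grip and a close look over the rest took care of that.

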